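# Snap a primed panel into the painting board

### The arm

A 6-joint arm with a two-finger parallel gripper is mounted at the origin on a cart in front of the work surface, level with it; the furniture and walls round the work are solid. World frame = base frame: x ahead of the robot, y to its left, z up, the work surface at z = 0. Lengths are in m, angles in rad, forces in N, time in s.
With the tool pointing down it reaches from about 0.325 to 0.9 m from the base axis. Payload 6.1 kg.
Tool frame: the origin (TCP) lies between the finger pads; the fingertips stand 22 mm ahead of it and the grasp point (between the pads) lies 3 mm ahead of it (ctrl.tips_ahead is the distance from the TCP to the fingertips, in m); z points along the fingers, y is the line along which they close (so a half turn about z gives the same grasp; the last joint's range is limited). The gripper opens to 85 mm and grips with 20 to 120 N. Pads are 22 mm wide; open, the fingers measure 114 mm over their backs; the gripper's body (76 mm by 85 mm) begins 54 mm behind the grasp point. The pads swing forward as they close: fully open they stand 13 mm farther back than shut.
Start: joints at [1.138, 0.22, 1.526, -0, 1.395, -0.126], TCP at [0.189, 0.596, 0.253] pointing down, gripper open.
Joint ranges: [-2.98, 2.98], [-0.91, 2.08], [0.09, 2.57], [-1.24, 4.39], [0.2, 2.65], [-2.68, 2.68]. Speed limits (rad/s): [2.57, 2.57, 3.01, 3.14, 3.14, 3.14].

### API

Orientations are given as [roll, pitch, yaw] about the fixed x, y, z axes, in that order (R = Rz(yaw) Ry(pitch) Rx(roll)).
In Python, from plant import ctrl gives the robot as it stands.
- The arm moves only by the shell command python3 -m inch 'ROWS' [FORCE]. ROWS is JSON, a list of rows, each an object of numbers: "dx", "dy", "dz": the shift along the tool's x, y, z in cm; "rx", "ry", "rz": the turn, a rotation vector about the tool's x, y, z in rad; "grip": the closure, from 0 (fully open) to 1 (shut). A call has 1 to 20 rows; each row is the pose to reach, as a shift and turn from the pose commanded when the call began, along the tool's axes at that moment; what a row does not reach only later rows make up. A row lasts 1/8 s, in which the tool goes at most 62.5 mm and 10.7 degrees, less where a joint would pass 70% of its speed; a pose out of reach is approached as far as the arm can. A call with a gripper value outside its range is refused whole. The fingers move at their own pace and stop on an object; FORCE is the grip in N (left out, the last holds). Time passes only in rows, so rows that repeat a pose let the fingers close. It gives the time, the measured TCP pose, the force, the opening and the grip force at its end, in the units of the state.
- ctrl.state(): the state, without advancing time (a new reading comes with each control period).
- ctrl.grab_frame(name): name is "side" or "top"; returns the picture (400x640x3 uint8, blue, green, red); there is no depth.
- ctrl.get_calibration(name): a dict with "fx", "fy", "cx", "cy" (pixels), "camera_from_world" (4x4, takes a point from world to camera coordinates). Camera axes: x right, y down, z forward; pixel columns grow to the right and rows downward; lengths in m; the calibration is good to about 2 mm. A picture is of the moment at which its call begins. get_calibration takes no time and is no camera call.
- ctrl.finish_job(): hands the job in; it is judged then, once.
The state is a dict: "t": time; "joint_pos": joint angles; "joint_velocities": joint speeds; "effort": joint torques, N m; "ee_pos": TCP position; "ee_rot": TCP orientation; "force": force on the tool from outside, world axes, zero at the start; "wrist_torque": the same for the moment, N m; "width": finger opening in m; "finger_force": force on a finger pad.
Only numpy, scipy, OpenCV 4.12 (cv2) and the standard library are available. Lean on these libraries where they do the work, as an engineer would, in place of code of your own. Each camera call takes 0.05 s, during which the arm holds its last target. There are 200 camera calls.

### The job

Get the primed panel ready for painting: slide it along between the fences of the painting board until it bears squarely against the end bar - go by feel and gently, the bar is only finger-tight and must stay where it was set. Then tip the sprung metal flap over, just past its snap point, so that it springs down by itself onto the panel's edge, and leave the other things on the table alone.

Things in the scene. Friction and masses are not known exactly. Their poses are not given: they have to be found in the camera images.
- panel_board: plywood painting board, 220 x 148 mm, fixed. Origin on its underside; x = slide direction, away from the robot, y left, z up (offsets of the other entries are in mm along these axes). Deck top z 12, x -120 to 100, y -84 to 64. Two waxed wooden fences 18 high stand on it, straight from x -20 to 95, inner faces at y -37 and 37; a hinge block of the same height is on the right.
- channel_mouth (a point): point of the deck, mid-way between the fences where their straight part begins (board x -20). The channel from here on is 74 wide; towards the robot the fences flare out to 91 wide at 32 nearer the robot, and before that the deck is bare.
- bar_slots (a point): fixed point of the deck (board x 52.5) amid the END BAR's travel. The bar lies across the channel: pale wood, 66 wide, 18 high, two brass thumb screws on top. Its cork face, towards the robot, is anywhere from 12.5 nearer to 12.5 farther than this point: not measured, feel for it. Finger-tight: it slips at about 11 N, so seat the panel with 5 to 8 N; it must not shift by over 3 mm.
- panel_center (a point): centre (10 mm above the underside) of the loose painting panel: wood, white face, 90 long (its x, the slide direction) x 70 wide (y) x 20 mm high, about 0.12 kg. It starts lying loosely on the near part of the deck, its far edge in the flared mouth; its near edge, the one to push, is at its x -45. Home, its far edge touches the bar's cork face.
- hinge_mid (a point): middle of the aluminium flap's hinge line, on the board's right side (board x 15, y -60, z 34); the line is 70 long, along the board's x. The blade is 36 from hinge to beaded edge, 3 thick. Open, it stands up and leans outward over the hinge block, its edge at board y -75, z 67; come at it from outside (from -y) and push to +y.
- flap (a joint): flap angle, rad. 0 = open stop, where it starts; it grows as the flap tips over; 2.0 = flat, pointing to +y (1.95 when lying on the panel's right edge). Two over-centre springs hold it at either stop: 0.14 N m to leave a stop (5 to 8 N pushed to +y at board z 50 to 65), fading to nothing at the snap point, about half-way; past it, it springs to the other stop by itself. Never over 20 N on it.
- eraser: blue and white eraser, 25 x 48 x 14 mm, a bystander
- dipper: twin steel dipper cups, 39 x 81 x 22 mm, a bystander
- tube_ochre: ochre paint tube, 49 x 168 x 37 mm, a bystander
- marker: black and red felt marker, 17 x 128 x 17 mm, a bystander
- syringe_loose: dosing syringe, 32 x 143 x 40 mm, a bystander
Things that resemble listed ones, but are neither listed nor needed, are in the scene too. Of the things like the part that bears panel_center, leave any that is blue; of the rest the larger one is meant.

How it is judged:
By the outcome, as a careful person would: the job done as asked, in the order asked, and still so for the second after the job is handed in, with the robot touching nothing.
It also fails if it takes over 51 s, if anything falls off the work surface, if the arm or the gripper's body presses on something with over 40 N, if the wrist force passes 120 N, or if a joint passes its speed limit or range.

## Working session

There is one attempt and no reset: what is moved stays moved. The work goes in short steps, Python scripts to look and compute and a shell command to move; the robot and the scene stay as the last step left them, time stands still between calls to the robot, and variables do not carry over. Pictures are saved under pics/ and viewed, at most 10 in all, crops included, and the job is handed in when it is done.

```bash
mkdir -p pics
python3 - <<'E'
from plant import ctrl
import cv2
for n in("top","side"):
    cv2.imwrite(f"pics/{n}0.png",ctrl.grab_frame(n))
    c=ctrl.get_calibration(n);print(n,c)
s=ctrl.state();print(s)
E
```

```text
top {'fx': 429.39399853962806, 'fy': 429.39399853962806, 'cx': 326.7164781351079, 'cy': 197.65232954876163, 'camera_from_world': array([[-1.83427072e-04, -9.99985878e-01, -5.31140217e-03,
        -7.36511230e-03],
       [-9.81275754e-01,  1.20300885e-03, -1.92604380e-01,
         5.74330116e-01],
       [ 1.92608050e-01,  5.17662131e-03, -9.81262117e-01,
         1.36082432e+00],
       [ 0.00000000e+00,  0.00000000e+00,  0.00000000e+00,
         1.00000000e+00]])}
side {'fx': 437.8724435527433, 'fy': 437.8724435527433, 'cx': 314.07531547041174, 'cy': 199.32161811399254, 'camera_from_world': array([[ 0.86314978, -0.5048047 , -0.01202794, -0.49902462],
       [-0.3088974 , -0.5090312 , -0.80341125,  0.19563405],
       [ 0.39944318,  0.69717965, -0.59530302,  1.04143791],
       [ 0.        ,  0.        ,  0.        ,  1.        ]])}
{'t': 0.1, 'joint_pos': array([ 1.13788605e+00,  2.21197633e-01,  1.52750680e+00, -3.24953468e-06,
        1.39472536e+00, -1.26122334e-01]), 'joint_velocities': array([-0.00108313, -0.00191838, -0.00189534,  0.00278519,  0.00050573,
        0.0012626 ]), 'effort': array([ 1.33033420e-03, -4.98242819e+01, -3.90547013e+01, -1.10330402e-04,
        5.70345292e-03, -2.68334679e-05]), 'ee_pos': array([0.18854654, 0.59533567, 0.25227207]), 'ee_rot': array([-3.13976970e+00, -2.27917907e-04,  2.83480507e+00]), 'force': array([ 0.30494313, -0.37701314,  0.57192262]), 'wrist_torque': array([-0.01113571,  0.04122174, -0.01029759]), 'finger_force': 0.0, 'width': 0.08545356347613581}
```

View pics/top0.png

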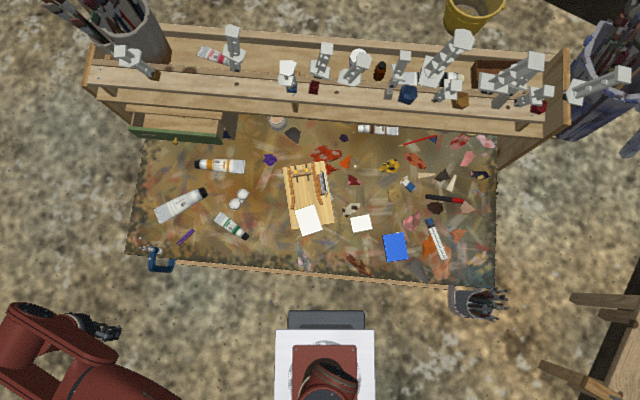

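View pics/side0.png

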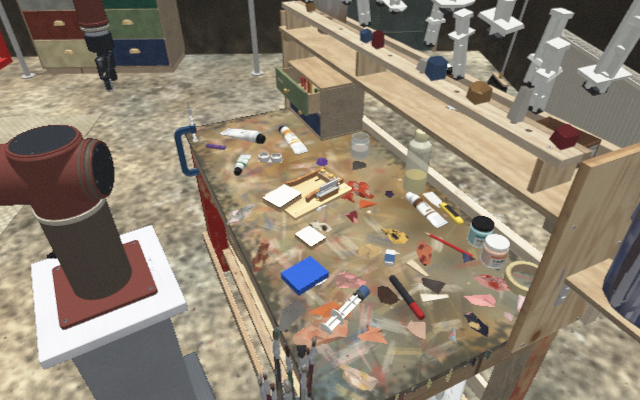

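The panel could be one of three things. In the top view they are the white one at (308,220) on the board, a smaller white one at (361,223), and a blue one at (395,247). The larger non-blue one at (308,220) fits the description. I'll confirm it in an enlarged crop.

Run:
```python
import cv2,numpy as np
a=cv2.imread("pics/top0.png")[150:250,270:380]; b=cv2.imread("pics/side0.png")[160:250,255:355]
a=cv2.resize(a,(440,400),interpolation=cv2.INTER_CUBIC);b=cv2.resize(b,(360,324),interpolation=cv2.INTER_CUBIC)
o=np.zeros((400,800,3),np.uint8);o[:,:440]=a;o[:324,440:]=b
cv2.imwrite("pics/crop0.png",o)
```

```text
(no output)
```

View pics/crop0.png

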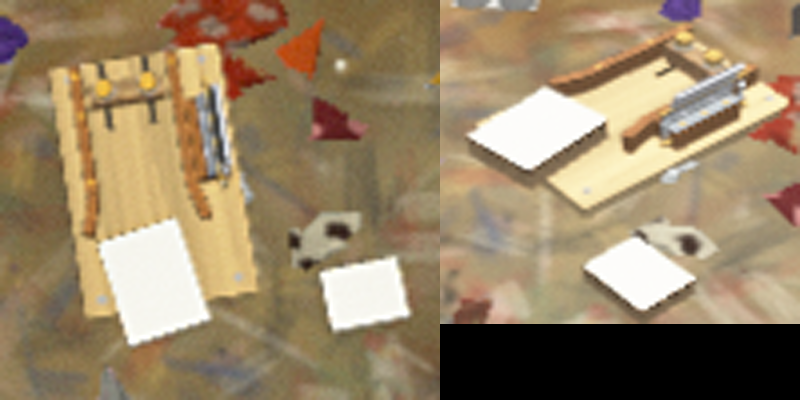

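```bash
cat > h.py <<'E'
import numpy as np,cv2
from scipy.optimize import least_squares
from plant import ctrl
def ray(n,uv,z):
    c=ctrl.get_calibration(n);M=c["camera_from_world"];R,t=M[:3,:3],M[:3,3]
    o=-R.T@t;uv=np.atleast_2d(uv)
    d=np.c_[(uv[:,0]-c["cx"])/c["fx"],(uv[:,1]-c["cy"])/c["fy"],np.ones(len(uv))]@R
    return o+d*((z-o[2])/d[:,2])[:,None]
def proj(n,P):
    c=ctrl.get_calibration(n);M=c["camera_from_world"];p=np.atleast_2d(P)@M[:3,:3].T+M[:3,3]
    return np.c_[p[:,0]/p[:,2]*c["fx"]+c["cx"],p[:,1]/p[:,2]*c["fy"]+c["cy"]]
def fit(obj,w):
    obj=np.asarray(obj);
    f=lambda p:((np.c_[np.cos(p[2])*obj[:,0]-np.sin(p[2])*obj[:,1]+p[0],np.sin(p[2])*obj[:,0]+np.cos(p[2])*obj[:,1]+p[1]]-w[:,:2]).ravel())
    r=least_squares(f,[.5,0,0]);return r.x,np.round(r.fun*1000,1)
def white(im,n,near,z=.032):
    """panel pose from white top face: (x,y,yaw)"""
    g=cv2.resize(im,None,fx=4,fy=4,interpolation=cv2.INTER_CUBIC)
    m=((g.min(2)>205)).astype(np.uint8);k,l,s,ce=cv2.connectedComponentsWithStats(m)
    ce=(ce+.5)/4-.5;ok=s[:,4]>1500;ok[0]=False
    i=min(np.where(ok)[0],key=lambda j:np.hypot(*(ce[j]-near)))
    co=max(cv2.findContours((l==i).astype(np.uint8),0,1)[0],key=len)[:,0,:]
    w=ray(n,(co+.5)/4-.5,z)[:,:2].astype(np.float32)
    (cx,cy),(a,b),th=cv2.minAreaRect(w*1000)
    return cx/1000,cy/1000,a,b,th
def todeck(b,p): # world->board
    c,s=np.cos(b[2]),np.sin(b[2]);d=np.asarray(p)[:2]-b[:2];return np.array([c*d[0]+s*d[1],-s*d[0]+c*d[1]])
def fromdeck(b,p):
    c,s=np.cos(b[2]),np.sin(b[2]);return np.array([b[0]+c*p[0]-s*p[1],b[1]+s*p[0]+c*p[1]])
E
python3 - <<'E'
from h import *
f=lambda a:np.array(a,float)/4-.375+[270,150]
w=ray("top",f([(50,70),(218,45),(257,288),(85,317)]),.012)
b,r=fit([(.1,.064),(.1,-.084),(-.12,-.084),(-.12,.064)],w);print("board",b,np.degrees(b[2]),r)
p=white(cv2.imread("pics/top0.png"),"top",(308,220));print("panel",p,"deck",todeck(b,p[:2])*1000)
g=lambda a:(np.array(a,float)-[440,0])/3.6-.36+[255,160]
w=ray("side",g([(583,211),(790,103)]),.012);print([todeck(b,q)*1000 for q in w])
p=white(cv2.imread("pics/side0.png"),"side",(282,196));print("panel side",p,"deck",todeck(b,p[:2])*1000)
# bar front lower edge and fence pixel checks
print(todeck(b,ray("top",f([(90,106)]),.03)[0])*1000,todeck(b,ray("top",f([(160,100)]),.03)[0])*1000)
print(proj("top",[[*fromdeck(b,(.015,-.075)),.067],[*fromdeck(b,(.05,-.075)),.067],[*fromdeck(b,(-.02,-.075)),.067]])*1)
E
```

```text
board [0.60335503 0.06869186 0.15645935] 8.964460186673417 [ 1.6  1.1  2.6 -0.1 -2.8 -1.4 -1.4  0.4]
panel (0.5040760498046875, 0.0555340690612793, 89.81741333007812, 69.6478042602539, 18.854036331176758) deck [-100.11658097    2.47275369]
[array([-124.53527083,  -87.10664661]), array([ 94.68139833, -84.51635512])]
panel side (0.503140869140625, 0.0553208122253418, 91.95299530029297, 72.23912811279297, 18.339252471923828) deck [-101.07356863    2.40782326]
[56.45459318 32.716756  ] [ 52.29178834 -26.75339435]
[[325.26679661 180.4803034 ]
 [323.62610879 170.32645828]
 [326.92305031 190.73048229]]
```

```bash
cat >> h.py <<'E'
B=np.array([.60335,.06869,.1565])
from scipy.spatial.transform import Rotation as Rn
def go(x,y,z,yaw):
    s=ctrl.state();R=Rn.from_euler("xyz",s["ee_rot"]).as_matrix()
    d=R.T@(np.array([x,y,z])-s["ee_pos"])*100
    T=Rn.from_euler("xyz",[np.pi,0,yaw]).as_matrix()
    print("d cm",d.round(2),"rot",Rn.from_matrix(R.T@T).as_rotvec().round(3),"| pos",s["ee_pos"].round(4),"rpy",s["ee_rot"].round(3),"F",s["force"].round(1),"w",round(s["width"],4),"tips",ctrl.tips_ahead,"t",s["t"])
def godeck(x,y,z,dyaw=0): go(*fromdeck(B,(x,y)),z,B[2]+dyaw+np.pi)
E
python3 - <<'E'
from h import *
godeck(-.1195,-.0015,.14,.168)
E
```

```text
d cm [-44.83 -43.13  11.3 ] rot [-0.002 -0.001 -0.631] | pos [0.1885 0.5953 0.2523] rpy [-3.14  -0.     2.835] F [ 0.3 -0.4  0.6] w 0.0855 tips 0.022 t 0.1
```

```bash
python3 -m inch '[{"dx":-44.8,"dy":-43.1,"dz":11.3,"rz":-0.631},{"dx":-44.8,"dy":-43.1,"dz":11.3,"rz":-0.631},{"dx":-44.8,"dy":-43.1,"dz":11.3,"rz":-0.631},{"dx":-44.8,"dy":-43.1,"dz":11.3,"rz":-0.631},{"dx":-44.8,"dy":-43.1,"dz":11.3,"rz":-0.631},{"dx":-44.8,"dy":-43.1,"dz":11.3,"rz":-0.631},{"dx":-44.8,"dy":-43.1,"dz":11.3,"rz":-0.631},{"dx":-44.8,"dy":-43.1,"dz":11.3,"rz":-0.631},{"dx":-44.8,"dy":-43.1,"dz":11.3,"rz":-0.631},{"dx":-44.8,"dy":-43.1,"dz":11.3,"rz":-0.631},{"dx":-44.8,"dy":-43.1,"dz":11.3,"rz":-0.631},{"dx":-44.8,"dy":-43.1,"dz":11.3,"rz":-0.631},{"dx":-44.8,"dy":-43.1,"dz":11.3,"rz":-0.631},{"dx":-44.8,"dy":-43.1,"dz":11.3,"rz":-0.631}]'
python3 - <<'E'
from h import *
godeck(-.1195,-.0015,.038,.168)
cv2.imwrite("pics/s1.png",cv2.resize(ctrl.grab_frame("side")[60:260,180:440],(780,600),interpolation=cv2.INTER_CUBIC))
E
```

```text
validation failed for argument at $[0]...
```

```bash
python3 -m inch --help 2>&1 | head -30; python3 -m inch '[{"dx":-44.8,"dy":-43.1,"dz":11.3,"rx":0,"ry":0,"rz":-0.631,"grip":0}]'
```

```text
invalid input: not JSON, or not a number
t: 0.22
ee_pos: [0.2173, 0.5434, 0.242]
ee_rot: [3.14, 0.0, 3.03]
force: [1.4, 0.0, -0.3]
width: 0.0858
finger_force: 0.0
```

All seven keys are needed in each row. I'll continue from here.

Run:
```python
from h import *
godeck(-.1195,-.0015,.14,.168)
```

```text
d cm [-32.19 -46.19  10.12] rot [ 0.002  0.    -0.437] | pos [0.2173 0.5434 0.242 ] rpy [3.14 0.   3.03] F [ 1.4  0.  -0.3] w 0.0858 tips 0.022 t 0.225
```

```bash
python3 -m inch '[{"dx":-32.2,"dy":-46.2,"dz":10.1,"rx":0,"ry":0,"rz":-0.437,"grip":0},{"dx":-32.2,"dy":-46.2,"dz":10.1,"rx":0,"ry":0,"rz":-0.437,"grip":0},{"dx":-32.2,"dy":-46.2,"dz":10.1,"rx":0,"ry":0,"rz":-0.437,"grip":0},{"dx":-32.2,"dy":-46.2,"dz":10.1,"rx":0,"ry":0,"rz":-0.437,"grip":0},{"dx":-32.2,"dy":-46.2,"dz":10.1,"rx":0,"ry":0,"rz":-0.437,"grip":0},{"dx":-32.2,"dy":-46.2,"dz":10.1,"rx":0,"ry":0,"rz":-0.437,"grip":0},{"dx":-32.2,"dy":-46.2,"dz":10.1,"rx":0,"ry":0,"rz":-0.437,"grip":0},{"dx":-32.2,"dy":-46.2,"dz":10.1,"rx":0,"ry":0,"rz":-0.437,"grip":0},{"dx":-32.2,"dy":-46.2,"dz":10.1,"rx":0,"ry":0,"rz":-0.437,"grip":0},{"dx":-32.2,"dy":-46.2,"dz":10.1,"rx":0,"ry":0,"rz":-0.437,"grip":0},{"dx":-32.2,"dy":-46.2,"dz":10.1,"rx":0,"ry":0,"rz":-0.437,"grip":0},{"dx":-32.2,"dy":-46.2,"dz":10.1,"rx":0,"ry":0,"rz":-0.437,"grip":0}]'
python3 - <<'E'
from h import *
godeck(-.1195,-.0015,.038,.168)
cv2.imwrite("pics/s1.png",cv2.resize(ctrl.grab_frame("side")[60:260,180:440],(780,600),interpolation=cv2.INTER_CUBIC))
E
```

```text
t: 1.72
ee_pos: [0.4822, 0.046, 0.1411]
ee_rot: [3.141, -0.0, -2.823]
force: [-0.8, 0.2, -0.2]
width: 0.0855
finger_force: 0.0
d cm [-0.4   0.13 10.31] rot [ 0.001 -0.    -0.006] | pos [0.4822 0.046  0.1411] rpy [ 3.141 -0.    -2.823] F [-0.8  0.2 -0.2] w 0.0855 tips 0.022 t 1.725
```

View pics/s1.png

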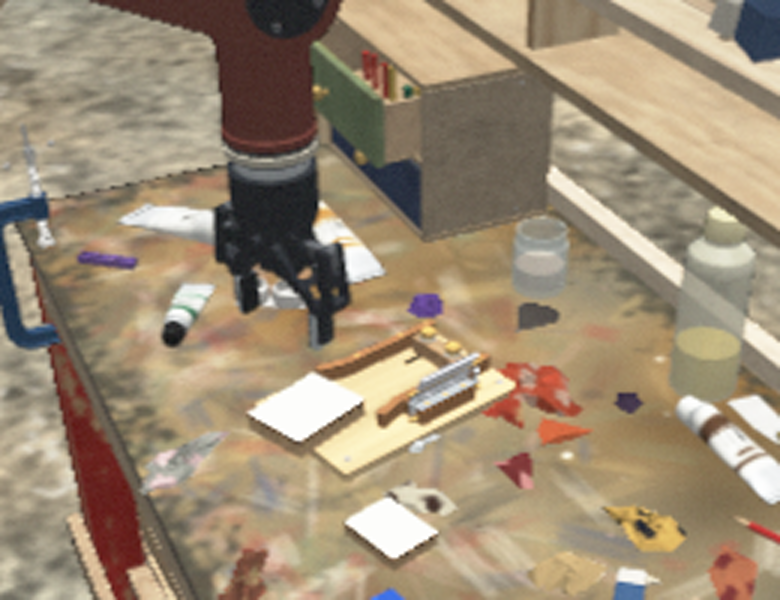

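The side view shows the open gripper above the panel. Its fingertips are near (245,300) and (320,335), and they straddle the panel at (305,405). Next I descend and take a light grip.

```bash
python3 -m inch '[{"dx":-0.2,"dy":0.1,"dz":5,"rx":0,"ry":0,"rz":0,"grip":0},{"dx":-0.3,"dy":0.1,"dz":9,"rx":0,"ry":0,"rz":0,"grip":0},{"dx":-0.3,"dy":0.1,"dz":10.5,"rx":0,"ry":0,"rz":0,"grip":0},{"dx":-0.3,"dy":0.1,"dz":10.5,"rx":0,"ry":0,"rz":0,"grip":0},{"dx":-0.3,"dy":0.1,"dz":10.5,"rx":0,"ry":0,"rz":0,"grip":0.3},{"dx":-0.3,"dy":0.1,"dz":10.5,"rx":0,"ry":0,"rz":0,"grip":0.3},{"dx":-0.3,"dy":0.1,"dz":10.5,"rx":0,"ry":0,"rz":0,"grip":0.3},{"dx":-0.3,"dy":0.1,"dz":10.5,"rx":0,"ry":0,"rz":0,"grip":0.3}]' 20
python3 - <<'E'
from h import *
godeck(-.088,0,.036,0)
p=white(ctrl.grab_frame("side"),"side",(282,196));print(p,todeck(B,p[:2])*1000)
E
```

```text
t: 2.78
ee_pos: [0.487, 0.0468, 0.038]
ee_rot: [-3.141, 0.003, -2.824]
force: [-1.0, 1.3, 7.6]
width: 0.0693
finger_force: 23.7
d cm [-3.05 -0.14  0.21] rot [-0.001  0.003  0.161] | pos [0.487  0.0468 0.038 ] rpy [-3.141e+00  3.000e-03 -2.824e+00] F [-1.   1.3  7.6] w 0.0693 tips 0.022 t 2.775
(0.48996136474609375, 0.04829734039306641, 62.34446334838867, 72.05545043945312, 18.93411636352539) [-115.18133518   -2.47046491]
```

```bash
python3 -m inch '[{"dx":0,"dy":0,"dz":-0.2,"rx":0,"ry":0,"rz":0.08,"grip":0.3},{"dx":-0.2,"dy":0,"dz":-0.2,"rx":0,"ry":0,"rz":0.163,"grip":0.3},{"dx":-1,"dy":0,"dz":-0.2,"rx":0,"ry":0,"rz":0.163,"grip":0.3},{"dx":-1.7,"dy":-0.1,"dz":-0.2,"rx":0,"ry":0,"rz":0.163,"grip":0.3},{"dx":-2.4,"dy":-0.1,"dz":-0.2,"rx":0,"ry":0,"rz":0.163,"grip":0.3},{"dx":-3,"dy":-0.1,"dz":-0.2,"rx":0,"ry":0,"rz":0.163,"grip":0.3},{"dx":-3,"dy":-0.1,"dz":-0.2,"rx":0,"ry":0,"rz":0.163,"grip":0.3}]'
python3 - <<'E'
from h import *
godeck(-.088,0,.036,0)
for n in("top","side"): cv2.imwrite(f"pics/{n}2.png",ctrl.grab_frame(n))
a=cv2.imread("pics/top2.png")[150:250,270:380]; b=cv2.imread("pics/side2.png")[130:230,225:335]
o=np.hstack([cv2.resize(q,None,fx=3.6,fy=3.6,interpolation=cv2.INTER_CUBIC) for q in(a,b)]);cv2.imwrite("pics/c2.png",o)
E
```

```text
t: 3.7
ee_pos: [0.5147, 0.0552, 0.0381]
ee_rot: [-3.142, 0.0, -2.986]
force: [2.1, 1.3, -0.6]
width: 0.0693
finger_force: 23.0
d cm [-0.16 -0.05  0.21] rot [-0.     0.    -0.001] | pos [0.5147 0.0552 0.0381] rpy [-3.142  0.    -2.986] F [ 2.1  1.3 -0.6] w 0.0693 tips 0.022 t 3.7
```

View pics/c2.png

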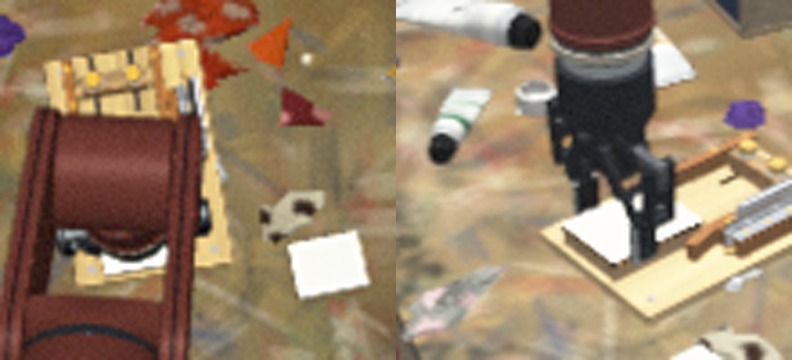

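The panel now lies straight in the flared mouth: in the crop's right half its far corner is near (650,195), between the fences. Next I release it, rise, move behind it and lower half-closed fingers.

```bash
python3 -m inch '[{"dx":0,"dy":0,"dz":0,"rx":0,"ry":0,"rz":0,"grip":0},{"dx":0,"dy":0,"dz":0,"rx":0,"ry":0,"rz":0,"grip":0},{"dx":0,"dy":0,"dz":0,"rx":0,"ry":0,"rz":0,"grip":0},{"dx":0,"dy":0,"dz":-2.5,"rx":0,"ry":0,"rz":0,"grip":0},{"dx":0,"dy":0,"dz":-4.5,"rx":0,"ry":0,"rz":0,"grip":0},{"dx":3,"dy":0,"dz":-4.5,"rx":0,"ry":0,"rz":0,"grip":0.6},{"dx":5,"dy":0,"dz":-4.5,"rx":0,"ry":0,"rz":0,"grip":0.6},{"dx":5,"dy":0,"dz":-4.5,"rx":0,"ry":0,"rz":0,"grip":0.6},{"dx":5,"dy":0,"dz":-4.5,"rx":0,"ry":0,"rz":0,"grip":0.6},{"dx":5,"dy":0,"dz":-4.5,"rx":0,"ry":0,"rz":0,"grip":0.6}]'
python3 - <<'E'
from h import *
godeck(-.14,0,.038,0)
im=ctrl.grab_frame("side");p=white(im,"side",(285,193));print(p,todeck(B,p[:2])*1000)
cv2.imwrite("pics/s3.png",im)
E
```

```text
t: 5.05
ee_pos: [0.4657, 0.0474, 0.0834]
ee_rot: [-3.141, 0.001, -2.987]
force: [0.8, -0.4, 1.2]
width: 0.0339
finger_force: 0.0
d cm [ 0.08 -0.04  4.54] rot [-0.     0.001 -0.002] | pos [0.4657 0.0474 0.0834] rpy [-3.141e+00  1.000e-03 -2.987e+00] F [ 0.8 -0.4  1.2] w 0.0339 tips 0.022 t 5.05
(0.5328629150390625, 0.05823617553710937, 92.83833312988281, 71.9386978149414, 9.227287292480469) [-71.25500505   0.66018728]
```

```bash
python3 -m inch '[{"dx":0,"dy":0,"dz":3,"rx":0,"ry":0,"rz":0,"grip":0.6},{"dx":0,"dy":0,"dz":4.5,"rx":0,"ry":0,"rz":0,"grip":0.6},{"dx":0,"dy":0,"dz":4.5,"rx":0,"ry":0,"rz":0,"grip":0.6},{"dx":-0.5,"dy":0,"dz":4.5,"rx":0,"ry":0,"rz":0,"grip":0.6},{"dx":-1,"dy":0,"dz":4.5,"rx":0,"ry":0,"rz":0,"grip":0.6},{"dx":-1.3,"dy":0,"dz":4.5,"rx":0,"ry":0,"rz":0,"grip":0.6},{"dx":-1.6,"dy":0,"dz":4.5,"rx":0,"ry":0,"rz":0,"grip":0.6},{"dx":-2,"dy":0,"dz":4.5,"rx":0,"ry":0,"rz":0,"grip":0.6},{"dx":-2.5,"dy":0,"dz":4.5,"rx":0,"ry":0,"rz":0,"grip":0.6},{"dx":-3,"dy":0,"dz":4.5,"rx":0,"ry":0,"rz":0,"grip":0.6},{"dx":-3.5,"dy":0,"dz":4.5,"rx":0,"ry":0,"rz":0,"grip":0.6},{"dx":-3.5,"dy":0,"dz":4.5,"rx":0,"ry":0,"rz":0,"grip":0.6}]'
python3 - <<'E'
from h import *
godeck(-.06,0,.038,0)
im=ctrl.grab_frame("side");p=white(im,"side",(292,190));print(p,todeck(B,p[:2])*1000)
E
```

```text
t: 6.6
ee_pos: [0.5001, 0.0528, 0.0382]
ee_rot: [-3.141, 0.001, -2.987]
force: [-0.0, -0.2, 0.7]
width: 0.0346
finger_force: 0.0
d cm [-4.45 -0.03  0.03] rot [-0.     0.001 -0.002] | pos [0.5001 0.0528 0.0382] rpy [-3.141e+00  1.000e-03 -2.987e+00] F [-0.  -0.2  0.7] w 0.0346 tips 0.022 t 6.6
(0.5570924682617188, 0.060887908935546874, 93.26338958740234, 70.74971771240234, 8.654252052307129) [-46.90826053  -0.49695179]
```

```bash
python3 -m inch '[{"dx":-0.4,"dy":0,"dz":0,"rx":0,"ry":0,"rz":0,"grip":0.6},{"dx":-0.8,"dy":0,"dz":0,"rx":0,"ry":0,"rz":0,"grip":0.6},{"dx":-1.2,"dy":0,"dz":0,"rx":0,"ry":0,"rz":0,"grip":0.6},{"dx":-1.6,"dy":0,"dz":0,"rx":0,"ry":0,"rz":0,"grip":0.6},{"dx":-2,"dy":0,"dz":0,"rx":0,"ry":0,"rz":0,"grip":0.6},{"dx":-2.4,"dy":0,"dz":0,"rx":0,"ry":0,"rz":0,"grip":0.6},{"dx":-2.7,"dy":0,"dz":0,"rx":0,"ry":0,"rz":0,"grip":0.6},{"dx":-3,"dy":0,"dz":0,"rx":0,"ry":0,"rz":0,"grip":0.6},{"dx":-3,"dy":0,"dz":0,"rx":0,"ry":0,"rz":0,"grip":0.6}]'
python3 - <<'E'
from h import *
godeck(-.04,0,.038,0)
for n in("top","side"): cv2.imwrite(f"pics/{n}4.png",ctrl.grab_frame(n))
p=white(cv2.imread("pics/side4.png"),"side",(300,186));print(p,todeck(B,p[:2])*1000)
a=cv2.imread("pics/top4.png")[150:250,270:380]; b=cv2.imread("pics/side4.png")[145:215,265:355]
o=np.hstack([cv2.resize(a,None,fx=3,fy=3,interpolation=cv2.INTER_CUBIC),cv2.resize(b,(450,300),interpolation=cv2.INTER_CUBIC)]);cv2.imwrite("pics/c4.png",o)
E
```

```text
t: 7.78
ee_pos: [0.5294, 0.0574, 0.0382]
ee_rot: [-3.142, 0.001, -2.987]
force: [0.2, -0.2, -0.4]
width: 0.0343
finger_force: 0.0
d cm [-3.48 -0.03  0.02] rot [-0.     0.001 -0.002] | pos [0.5294 0.0574 0.0382] rpy [-3.142e+00  1.000e-03 -2.987e+00] F [ 0.2 -0.2 -0.4] w 0.0343 tips 0.022 t 7.775
(0.613325927734375, 0.06746862030029296, 147.59075927734375, 75.4722900390625, 8.224019050598145) [ 9.6636438  -2.76132051]
```

View pics/c4.png

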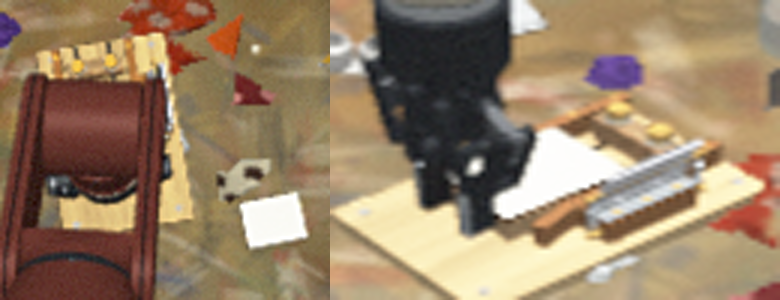

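Both views show the panel straight in the channel, with the two fingers behind it and a gap still left before the bar. From here I go by feel.

```bash
python3 -m inch '[{"dx":-0.3,"dy":0,"dz":0,"rx":0,"ry":0,"rz":0,"grip":0.6},{"dx":-0.6,"dy":0,"dz":0,"rx":0,"ry":0,"rz":0,"grip":0.6},{"dx":-0.9,"dy":0,"dz":0,"rx":0,"ry":0,"rz":0,"grip":0.6},{"dx":-1.1,"dy":0,"dz":0,"rx":0,"ry":0,"rz":0,"grip":0.6}]' |grep force: ; python3 -m inch '[{"dx":-0.2,"dy":0,"dz":0,"rx":0,"ry":0,"rz":0,"grip":0.6},{"dx":-0.3,"dy":0,"dz":0,"rx":0,"ry":0,"rz":0,"grip":0.6}]'|grep -E "force:|pos"; python3 -c "
from h import *
im=ctrl.grab_frame('side');cv2.imwrite('pics/s5.png',im)
p=proj('side',[[*fromdeck(B,(x,0)),.032] for x in(-.06,-.04,.04,.055,.065)]);print(p.round(1))
for u in np.linspace(0,1,60):
  x=-.02+.1*u;q=proj('side',[[*fromdeck(B,(x,.0)),.031]])[0];print(round(x*1000),im[int(round(q[1])),int(round(q[0]))],end=' ')
"
```

```text
force: [-1.1, -1.1, 1.2]
finger_force: 0.7
ee_pos: [0.5429, 0.0595, 0.0381]
force: [-1.8, 0.2, 1.7]
finger_force: 0.8
[[293.7 189.6]
 [299.1 187.1]
 [319.9 177.4]
 [323.6 175.6]
 [326.1 174.4]]
-20 [57 51 49] -18 [49 45 42] -17 [50 46 43] -15 [50 46 47] -13 [50 46 47] -12 [172 179 181] -10 [172 179 181] -8 [221 228 229] -6 [221 228 229] -5 [221 228 229] -3 [251 253 254] -1 [251 253 254] 0 [252 253 254] 2 [252 253 254] 4 [252 253 254] 5 [252 253 254] 7 [252 253 254] 9 [252 253 254] 11 [252 253 254] 12 [252 253 254] 14 [252 253 254] 16 [252 253 254] 17 [251 253 253] 19 [251 253 254] 21 [251 253 254] 22 [251 253 254] 24 [252 253 254] 26 [251 253 254] 27 [252 253 254] 29 [252 253 254] 31 [252 253 254] 33 [252 253 254] 34 [252 253 254] 36 [252 253 254] 38 [252 253 254] 39 [240 246 247] 41 [240 246 247] 43 [ 83 106 129] 44 [ 83 106 129] 46 [ 83 106 129] 48 [ 76  99 126] 49 [ 76  99 126] 51 [ 91 125 153] 53 [ 91 125 153] 55 [122 162 202] 56 [122 162 202] 58 [122 162 202] 60 [152 196 228] 61 [152 196 228] 63 [148 195 227] 65 [148 195 227] 66 [148 195 227] 68 [145 191 223] 70 [145 191 223] 72 [130 182 214] 73 [130 182 214] 75 [115 195 230] 77 [131 180 214] 78 [131 180 214] 80 [119 173 209]
```

```bash
python3 -m inch '[{"dx":-0.2,"dy":0,"dz":0,"rx":0,"ry":0,"rz":0,"grip":0.6},{"dx":-0.4,"dy":0,"dz":0,"rx":0,"ry":0,"rz":0,"grip":0.6},{"dx":-0.6,"dy":0,"dz":0,"rx":0,"ry":0,"rz":0,"grip":0.6}]' |grep -E " force:|^force:|pos" ; python3 -m inch '[{"dx":-0.1,"dy":0,"dz":0,"rx":0,"ry":0,"rz":0,"grip":0.6}]'|grep -E "^force:|pos"
```

```text
ee_pos: [0.5489, 0.0605, 0.0381]
force: [-0.1, -0.6, -0.8]
ee_pos: [0.5499, 0.0606, 0.0381]
force: [-1.1, -0.1, 0.4]
```

```bash
python3 -m inch '[{"dx":-0.1,"dy":0,"dz":0,"rx":0,"ry":0,"rz":0,"grip":0.6}]'|grep -E "^force:|pos"
```

```text
ee_pos: [0.5508, 0.0608, 0.0382]
force: [-0.2, 0.5, 0.1]
```

```bash
python3 -m inch '[{"dx":-0.1,"dy":0,"dz":0,"rx":0,"ry":0,"rz":0,"grip":0.6}]'|grep -E "^force:|pos"
```

```text
ee_pos: [0.5518, 0.0609, 0.0381]
force: [-0.1, 0.7, 0.5]
```

```bash
python3 -m inch '[{"dx":-0.1,"dy":0,"dz":0,"rx":0,"ry":0,"rz":0,"grip":0.6}]'|grep -E "^force:|pos"
```

```text
ee_pos: [0.5527, 0.0611, 0.0381]
force: [-2.5, 0.6, 0.5]
```

```bash
python3 -m inch '[{"dx":-0.1,"dy":0,"dz":0,"rx":0,"ry":0,"rz":0,"grip":0.6}]'|grep -E "^force:|pos"
```

```text
ee_pos: [0.5538, 0.0612, 0.0381]
force: [-1.3, -0.1, 0.0]
```

```bash
python3 -m inch '[{"dx":-0.1,"dy":0,"dz":0,"rx":0,"ry":0,"rz":0,"grip":0.6}]'|grep -E "^force:|pos"
```

```text
ee_pos: [0.5548, 0.0614, 0.0381]
force: [-0.9, 0.6, 1.1]
```

```bash
python3 -m inch '[{"dx":-0.1,"dy":0,"dz":0,"rx":0,"ry":0,"rz":0,"grip":0.6}]'|grep -E "^force:|pos"
```

```text
ee_pos: [0.5558, 0.0615, 0.0382]
force: [-0.6, -0.1, 1.0]
```

```bash
python3 -m inch '[{"dx":-0.1,"dy":0,"dz":0,"rx":0,"ry":0,"rz":0,"grip":0.6}]'|grep -E "^force:|pos"; python3 -c "
from h import *
im=ctrl.grab_frame('side')
for x in np.arange(.036,.07,.002):
  q=proj('side',[[*fromdeck(B,(x,.0)),.032]])[0];print(round(x*1000),cv2.getRectSubPix(im,(1,1),tuple(q.astype(np.float32)))[0,0],end=' ')
"
```

```text
ee_pos: [0.5567, 0.0617, 0.0381]
force: [-0.8, 0.1, 1.5]
36 [251 253 253] 38 [251 253 253] 40 [251 253 253] 42 [251 253 253] 44 [252 253 254] 46 [252 253 254] 48 [251 253 253] 50 [248 252 253] 52 [239 247 251] 54 [203 228 242] 56 [171 210 235] 58 [157 201 231] 60 [150 195 228] 62 [148 193 226] 64 [145 190 223] 66 [143 188 221] 68 [145 189 221] 70 [145 192 222]
```

```bash
python3 -m inch '[{"dx":-0.1,"dy":0,"dz":0,"rx":0,"ry":0,"rz":0,"grip":0.6}]'|grep -E "^force:|pos"
```

```text
ee_pos: [0.5577, 0.0618, 0.0381]
force: [-2.5, 0.0, 0.2]
```

```bash
python3 -m inch '[{"dx":-0.05,"dy":0,"dz":0,"rx":0,"ry":0,"rz":0,"grip":0.6}]'|grep -E "^force:|pos"
```

```text
ee_pos: [0.5578, 0.0619, 0.038]
force: [-3.6, -0.8, 3.6]
```

```bash
python3 -m inch '[{"dx":-0.05,"dy":0,"dz":0,"rx":0,"ry":0,"rz":0,"grip":0.6}]'|grep -E "^force:|pos"
```

```text
ee_pos: [0.5578, 0.0619, 0.038]
force: [-6.5, -1.1, 5.2]
```

Contact: the tool has stalled at about 6.5 N. I'll hold for two rows to check that it settles.

```bash
python3 -m inch '[{"dx":0,"dy":0,"dz":0,"rx":0,"ry":0,"rz":0,"grip":0.6},{"dx":0,"dy":0,"dz":0,"rx":0,"ry":0,"rz":0,"grip":0.6}]'|grep -E "^force:|pos";python3 -c "
from plant import ctrl
s=ctrl.state();print(s['force'],s['wrist_torque'])"
```

```text
ee_pos: [0.5578, 0.0619, 0.038]
force: [-5.2, -0.6, 4.4]
[-5.21860878 -0.58460825  4.43697671] [-0.17883299  0.87220805 -0.03441113]
```

Seated at 5 to 6.5 N and steady. Now I back off, rise, and shut the fingers.

```bash
python3 -m inch '[{"dx":0.5,"dy":0,"dz":0,"rx":0,"ry":0,"rz":0,"grip":0.6},{"dx":2,"dy":0,"dz":0,"rx":0,"ry":0,"rz":0,"grip":0.6},{"dx":3,"dy":0,"dz":-3,"rx":0,"ry":0,"rz":0,"grip":1},{"dx":3,"dy":0,"dz":-8.5,"rx":0,"ry":0,"rz":0,"grip":1},{"dx":3,"dy":0,"dz":-8.5,"rx":0,"ry":0,"rz":0,"grip":1}]' 40 | grep -E "^force|pos"
python3 - <<'E'
from h import *
godeck(.015,-.125,.12,0)
for n in("top","side"): cv2.imwrite(f"pics/{n}6.png",ctrl.grab_frame(n))
b=cv2.imread("pics/side6.png")[150:220,260:365]
cv2.imwrite("pics/c6.png",cv2.resize(b,(780,520),interpolation=cv2.INTER_CUBIC))
E
```

```text
ee_pos: [0.5331, 0.0573, 0.1284]
force: [0.2, 1.0, -0.8]
d cm [ -8.63 -12.45   0.96] rot [-0.002  0.011 -0.002] | pos [0.5331 0.0573 0.1284] rpy [-3.14   0.011 -2.987] F [ 0.2  1.  -0.8] w 0.0001 tips 0.022 t 11.35
```

View pics/c6.png

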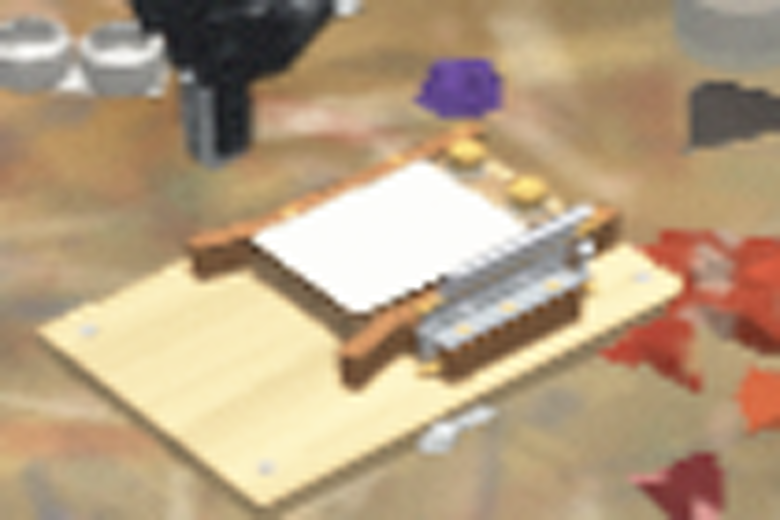

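The panel (white, centred near (390,235)) lies flush against the bar, whose screws are at (465,150) and (525,190). The flap at (510,270) is still open. I'll move outside it.

```bash
python3 -m inch '[{"dx":-3,"dy":-4,"dz":0,"rx":0,"ry":0,"rz":0,"grip":1},{"dx":-6,"dy":-8.5,"dz":0,"rx":0,"ry":0,"rz":0,"grip":1},{"dx":-8.6,"dy":-12.5,"dz":0,"rx":0,"ry":0,"rz":0,"grip":1},{"dx":-8.6,"dy":-12.5,"dz":3,"rx":0,"ry":0,"rz":0,"grip":1},{"dx":-8.6,"dy":-12.5,"dz":5.4,"rx":0,"ry":0,"rz":0,"grip":1},{"dx":-8.6,"dy":-12.5,"dz":5.4,"rx":0,"ry":0,"rz":0,"grip":1}]' | grep -E "^force|pos"
python3 - <<'E'
from h import *
godeck(.015,-.09,.074,0)
im=ctrl.grab_frame("side")
cv2.imwrite("pics/c7.png",cv2.resize(im[140:220,270:375],(780,594),interpolation=cv2.INTER_CUBIC))
E
```

```text
ee_pos: [0.6299, -0.0524, 0.0643]
force: [-1.4, 0.6, -0.7]
d cm [-0.75  3.37 -0.96] rot [ 0.003 -0.008 -0.002] | pos [ 0.6299 -0.0524  0.0643] rpy [ 3.139 -0.008 -2.987] F [-1.4  0.6 -0.7] w 0.0 tips 0.022 t 12.2
```

View pics/c7.png

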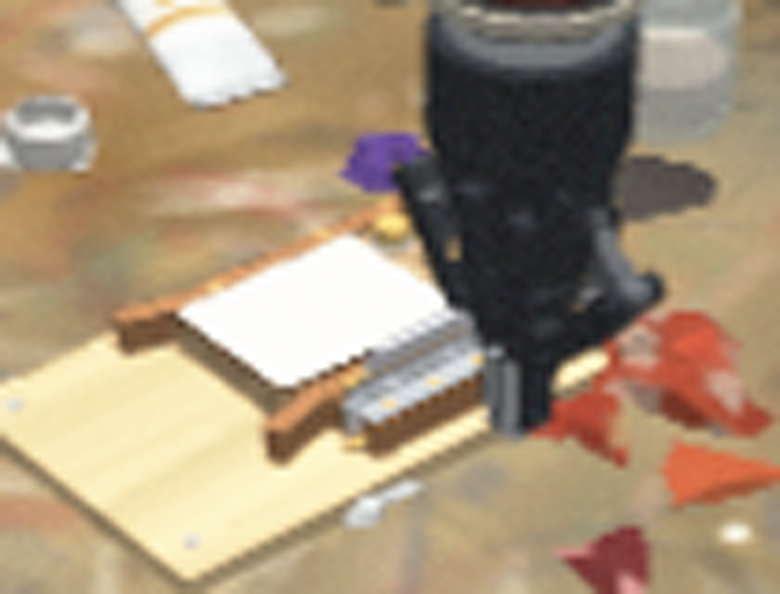

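The shut fingers, tips near (515,420), stand outside the flap at (410,370). I raise by 0.9 cm and push to +y.

```bash
python3 -m inch '[{"dx":-0.4,"dy":1,"dz":-0.9,"rx":0,"ry":0,"rz":0,"grip":1},{"dx":-0.7,"dy":2,"dz":-0.9,"rx":0,"ry":0,"rz":0,"grip":1},{"dx":-0.7,"dy":2.5,"dz":-0.9,"rx":0,"ry":0,"rz":0,"grip":1},{"dx":-0.7,"dy":3,"dz":-0.9,"rx":0,"ry":0,"rz":0,"grip":1}]' | grep -E "^force|pos"; python3 -m inch '[{"dx":0,"dy":0.3,"dz":0,"rx":0,"ry":0,"rz":0,"grip":1},{"dx":0,"dy":0.6,"dz":0,"rx":0,"ry":0,"rz":0,"grip":1}]'| grep -E "^force|pos"; python3 -m inch '[{"dx":0,"dy":0.3,"dz":0,"rx":0,"ry":0,"rz":0,"grip":1}]'| grep -E "^force|pos";python3 -c "
from h import *
s=ctrl.state();print(todeck(B,s['ee_pos']),s['ee_rot'])"
```

```text
ee_pos: [0.6356, -0.0215, 0.0785]
force: [-0.1, -0.5, -0.7]
ee_pos: [0.6346, -0.0168, 0.0782]
force: [-0.7, -6.1, 0.3]
ee_pos: [0.6345, -0.015, 0.0788]
force: [-3.0, -8.4, 6.6]
[ 0.01768765 -0.08753453] [-3.13861349e+00  1.12799542e-04 -2.98693701e+00]
```

```bash
python3 -m inch '[{"dx":0,"dy":0.2,"dz":0,"rx":0,"ry":0,"rz":0,"grip":1}]'| grep -E "^force|pos";python3 -c "
from h import *
s=ctrl.state();print(todeck(B,s['ee_pos']),s['ee_rot'],s['wrist_torque'])
cv2.imwrite('pics/c8.png',cv2.resize(ctrl.grab_frame('side')[140:220,270:375],(780,594),interpolation=cv2.INTER_CUBIC))"
```

```text
ee_pos: [0.6343, -0.0135, 0.0794]
force: [-3.5, -9.0, 8.1]
[ 0.01772541 -0.08604175] [-3.13801217e+00  1.77278762e-04 -2.98705605e+00] [-1.31141954  0.65144329  0.0773928 ]
```

View pics/c8.png

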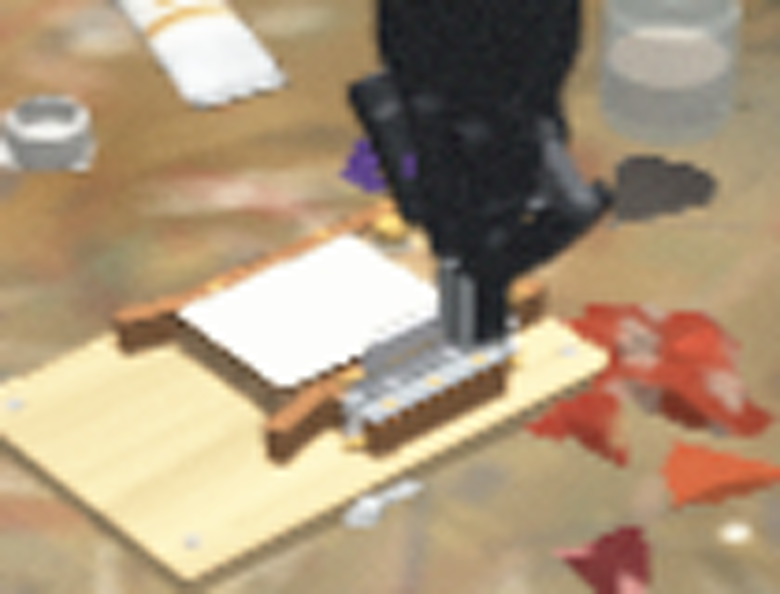

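```bash
python3 -m inch '[{"dx":0,"dy":0.3,"dz":-0.15,"rx":0,"ry":0,"rz":0,"grip":1}]'| grep -E "^force|pos"
```

```text
ee_pos: [0.6337, -0.0105, 0.0807]
force: [-2.3, -5.4, 3.9]
```

```bash
python3 -m inch '[{"dx":0,"dy":0.3,"dz":0,"rx":0,"ry":0,"rz":0,"grip":1}]'| grep -E "^force|pos"
```

```text
ee_pos: [0.6335, -0.0074, 0.0812]
force: [-3.6, -6.2, 8.8]
```

```bash
python3 -m inch '[{"dx":0,"dy":0.3,"dz":0,"rx":0,"ry":0,"rz":0,"grip":1}]'| grep -E "^force|pos"
```

```text
ee_pos: [0.6335, -0.0041, 0.0814]
force: [-1.3, -4.6, 7.5]
```

```bash
python3 -m inch '[{"dx":0,"dy":0.3,"dz":0,"rx":0,"ry":0,"rz":0,"grip":1},{"dx":0,"dy":0.6,"dz":0.1,"rx":0,"ry":0,"rz":0,"grip":1}]'| grep -E "^force|pos"
```

```text
ee_pos: [0.6327, 0.0027, 0.08]
force: [1.3, -1.8, 2.7]
```

```bash
python3 -m inch '[{"dx":0,"dy":0.3,"dz":0.2,"rx":0,"ry":0,"rz":0,"grip":1},{"dx":0,"dy":0.5,"dz":0.4,"rx":0,"ry":0,"rz":0,"grip":1}]'| grep -E "^force|pos"
```

```text
ee_pos: [0.6304, 0.0088, 0.074]
force: [0.2, -1.1, 0.6]
```

```bash
python3 -m inch '[{"dx":0,"dy":0.3,"dz":0,"rx":0,"ry":0,"rz":0,"grip":1},{"dx":0,"dy":0.5,"dz":0.1,"rx":0,"ry":0,"rz":0,"grip":1}]'| grep -E "^force|pos"
```

```text
ee_pos: [0.6294, 0.0139, 0.073]
force: [-0.3, -0.5, -0.1]
```

```bash
python3 -m inch '[{"dx":0,"dy":-1,"dz":0,"rx":0,"ry":0,"rz":0,"grip":1},{"dx":0,"dy":-5,"dz":-1,"rx":0,"ry":0,"rz":0,"grip":1},{"dx":0,"dy":-8,"dz":-6,"rx":0,"ry":0,"rz":0,"grip":1},{"dx":0,"dy":-10,"dz":-12,"rx":0,"ry":0,"rz":0,"grip":1},{"dx":0,"dy":-10,"dz":-12,"rx":0,"ry":0,"rz":0,"grip":1},{"dx":0,"dy":-10,"dz":-12,"rx":0,"ry":0,"rz":0,"grip":1}]'| grep -E "^force|pos";python3 -c "
from h import *
a=cv2.resize(ctrl.grab_frame('side')[150:230,255:355],(450,360),interpolation=cv2.INTER_CUBIC)
b=cv2.resize(ctrl.grab_frame('top')[150:240,270:357],(348,360),interpolation=cv2.INTER_CUBIC)
cv2.imwrite('pics/c9.png',np.hstack([a,b]))"
```

```text
ee_pos: [0.6454, -0.086, 0.1938]
force: [-0.9, -0.0, -1.5]
```

View pics/c9.png

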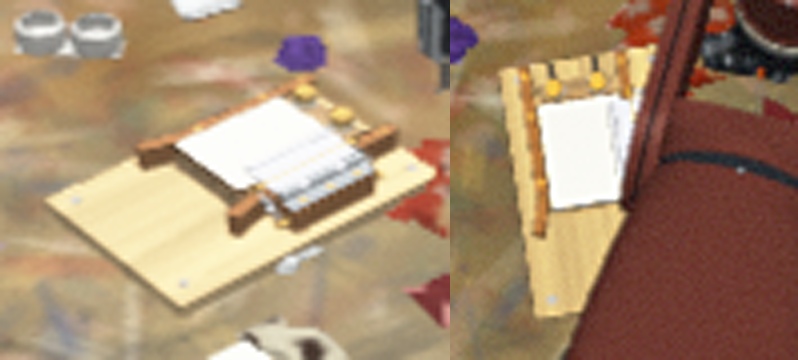

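The flap lies flat on the panel's right edge, the panel is still against the bar, and the arm is clear.

```bash
python3 -c "
from plant import ctrl
print(ctrl.finish_job())"
```

```text
the job is handed in; nothing more can be done
None
```

I slid the panel up against the end bar by feel, seating it at about 5 to 6.5 N. I then tipped the flap past its snap point so that it sprang down onto the panel's edge, and handed the job in with the arm clear; no verdict came back.

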